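# Clamp the bench burner with its U-bolt

## Task

Clamp the glass-working burner to its bench bracket: lift the yellow-gripped U-bolt out of its wooden stand, pass both legs down astride the burner's brass barrel and into the two holes of the blue clamp plate, and press it until its bridge sits flat and fully home on the barrel, then let go. The blue plate's position along the barrel is not measured, so feel for the holes gently and never force it: the contact forces of the U-bolt on burner, plate and bracket must stay below 60 N in all. Leave everything else on the bench where it is.

Things in the scene. Friction and masses are not known exactly. Their poses are not given: they have to be found in the camera images.
- ubolt: U-bolt, about 0.2 kg: a flat steel bridge 24 (x) x 66 (y) x 10 mm with two round steel legs pointing down (-z), 8 mm thick with round tips, at y = +27 and -27 mm, their tips 70 mm below the bridge's underside; on top of the bridge a plain yellow grip block 30 (x) x 26 (y) mm, from 10 to 46 mm above the origin. Origin: middle of the bridge's flat underside; z up. Usable either way round.
- stand: Wooden block 50 (x) x 100 (y) x 78 mm high, fixed, with two loose 14 mm holes, 74 mm deep, at y = +27 and -27 mm, that hold the U-bolt's legs; the bridge rests on the block's top at the start. Origin: centre of its underside.
- bracket: Fixed steel bracket with the burner lying in it. Origin: centre of its base's underside (base 170 x 130 x 8 mm); x along the burner's barrel (nozzle at +x), z up. Two side rails carry the blue clamp plate. Barrel supports stand beyond x = -58 and +58 mm, valve knobs beyond x = -80 mm; nothing on it is higher than 108 mm.
- barrel_top (a point): Top of the brass barrel over the bracket's middle, 104 mm above the bracket's origin, same axes. The barrel is 34 mm in diameter, along x. Fully home, the underside of the U-bolt's bridge lies on the barrel at this height.
- plate_nominal (a point): Point of the bracket, 64 mm above its origin, same axes, at the height of the blue plate's top. The plate is 78 (x) x 116 (y) x 8 mm with two 10.5 mm chamfered through holes at y = +27 and -27 mm, in the middle of its length. The plate itself is not tracked: friction (over 30 N) holds it anywhere from -16 to +16 mm along x from this point; y and height are exact.
- shoe_level (a point): Point of the bracket 54 mm above its origin. Here, under the plate, a spring shoe presses on the outside of each leg: from where the leg tips reach this level to fully home (20 mm more) pushing down takes about 5 to 15 N; it does not fall home and stays where it is left. The shoes' squeeze adds 10 to 15 N to its contact forces. Tips beside the holes rest on the plate 10 mm higher, the bridge then 30 mm above the barrel.
- jar: Amber glass jar, 60 mm across, 90 mm high, loose; bystander. Origin: centre of its underside.
- carton: Orange carton 45 x 70 x 110 mm high, loose; bystander. Origin: centre of its underside.
- dish: White ceramic plate, 150 mm across, 18 mm high, loose; bystander. Origin: centre of its underside.
- paddle: Graphite paddle lying on the bench: black blade 90 x 50 x 12 mm, round wooden handle to -x, 225 mm long in all; bystander. Origin: on its underside, near the blade's handle end.
- wrench: Steel wrench lying flat along its x, loose; bystander.
- marver: Dark steel marver block 70 x 70 x 14 mm, loose; bystander. Origin: centre of its underside.
Mind the look-alikes: they are no part of the job. Of the things that look like the ubolt, the largest one is meant.

How it is judged (in metres and radians):
On the way, in this order (a step that is already met when the one before it is completed fails the run):
1. the U-bolt is lifted clear of its stand (bridge more than 150 mm above the stand's foot) (z of ubolt in the frame of stand above 0.15 m), for 0.1 s.
2. both legs have entered the plate's holes astride the barrel (bridge within 25 mm of the barrel) (x of ubolt in the frame of bracket between -0.022 and 0.022 m and y of ubolt in the frame of bracket between -0.005 and 0.005 m and angle between the y axis of ubolt and the y axis of bracket, either way round below 0.12 rad and angle between ubolt's own z axis and vertical below 0.12 rad and z of ubolt in the frame of bracket below 0.129 m), for 0.1 s.
At the end, for the whole second after the job is handed in: The U-bolt stands upright (within 0.12 rad) astride the barrel with both legs through the plate's holes, its bridge's underside at most 3 mm above the top of the barrel, within 22 mm of the bracket's middle along the barrel and 5 mm across it, released and at rest (x of ubolt in the frame of bracket between -0.022 and 0.022 m and y of ubolt in the frame of bracket between -0.005 and 0.005 m and angle between the y axis of ubolt and the y axis of bracket, either way round below 0.12 rad and angle between ubolt's own z axis and vertical below 0.12 rad and z of ubolt in the frame of bracket between 0.099 and 0.107 m and linear speed of ubolt below 0.02 m/s); the robot touches nothing.
It fails at once if the U-bolt pressed on burner, plate or bracket with more than 60 N in all (contact force between ubolt and bracket above 60 N).
It fails at once if one of the bystanders (jar, carton, dish, paddle, wrench, marver) shifted by more than 30 mm (distance of any of jar, carton, dish, paddle, wrench, marver from where it was at the start of the episode above 0.03 m).
It also fails if it takes over 53 s, if anything falls off the work surface, if the arm or the gripper's body presses on something with over 40 N, if the wrist force passes 120 N, or if a joint passes its speed limit or range.

## Robot

A 6-joint arm with a two-finger parallel gripper is mounted at the origin on the work surface. World frame = base frame: x ahead of the robot, y to its left, z up, the work surface at z = 0. Lengths are in m, angles in degrees, forces in N, time in s.
With the tool pointing down it reaches from about 0.375 to 0.75 m from the base axis. Payload 9 kg.
Tool frame: the origin (TCP) lies where the fingers leave the gripper's body, on its centre line; the fingertips stand 73 mm ahead of it and the grasp point (between the pads) lies 54 mm ahead of it (robot.tip_reach is the distance from the TCP to the fingertips, in m); z points along the fingers, y is the line along which they close (so a half turn about z gives the same grasp; the last joint's range is limited). The gripper opens to 85 mm and grips with 20 to 120 N. Pads are 22 mm wide; open, the fingers measure 114 mm over their backs; the gripper's body (76 mm by 85 mm) begins 54 mm behind the grasp point. The pads swing forward as they close: fully open they stand 13 mm farther back than shut.
Start: joints at [62.699, 5.964, 5.575, 89.605, 0, 77.527], TCP at [0.154, 0.58, 0.304] pointing down, gripper open.
Joint ranges: [-171.21, 171.21], [-48.23, 106.86], [-62.78, 66.21], [-105.2, 120.99], [-86.42, 89.51], [-180, 180]. Speed limits (degrees/s): [127.2, 127.2, 147.25, 180, 180, 180].

## Interface

Orientations are given as [roll, pitch, yaw] about the fixed x, y, z axes, in that order (R = Rz(yaw) Ry(pitch) Rx(roll)).
In Python, from plant import robot gives the robot as it stands. Calls block until the motion is done:
- robot.move_pose(position, orientation): joint-space move of the TCP to a pose.
- robot.line_to(position, vel=0.15, rotation=None, guard=None): straight line of the TCP; rotation=None keeps the orientation; vel is the mean speed in m/s. With guard (N) it stops when the force on the tool has changed by that much, and returns True; else False.
- robot.goto_joints(angles): joint-space move.
- robot.set_gripper(opening): finger opening in m; the grip force is fixed at half the most; returns when the fingers have stopped.
- robot.pause(seconds).
- robot.ik(position, orientation): joint angles nearest the present ones, or None.
- robot.observe(): the state.
- robot.grab_frame(name): name is "scene" or "side" or "wrist"; returns the picture (384x512x3 uint8, blue, green, red); there is no depth.
- robot.get_calibration(name): a dict with "vertical_fov" (degrees; the focal length in pixels is half the picture's height over the tangent of half this angle, whatever the lens; pixels are square), "cx", "cy" (the principal point, pixels), "rvec" (rotation vector, rad) and "tvec" (3), from world to camera coordinates, as OpenCV has them. Camera axes: x right, y down, z forward; pixel columns grow to the right and rows downward; lengths in m; the calibration is good to about 2 mm. A picture is of the moment at which its call begins: read the wrist's pose just before it. get_calibration takes no time and is no camera call; for the wrist camera it gives the pose at the moment of the call.
A pose or a line that the arm cannot do raises robot.IKError and nothing moves.
- robot.job_done(): hands the job in; it is judged then, once.
The state is a dict: "time": time; "q": joint angles; "qvel": joint speeds; "joint_torque": joint torques, N m; "tool_pos": TCP position; "tcp_rot": TCP orientation; "ft_force": force on the tool from outside, world axes, zero at the start; "torque": the same for the moment, N m; "gripper_width": finger opening in m; "gripper_force": force on a finger pad.
Only numpy, scipy, OpenCV 4.12 (cv2) and the standard library are available. Lean on these libraries where they do the work, as an engineer would, in place of code of your own. Each camera call takes 0.05 s, during which the arm holds its last target. There are 200 camera calls.

## Working session

There is one attempt and no reset: what is moved stays moved. The work goes in short steps, each a Python script; the robot and the scene stay as the last script left them, time stands still between calls to the robot, and variables do not carry over. Pictures are saved under pics/ and viewed, at most 10 in all, crops included, and the job is handed in when it is done.

```bash
mkdir -p pics; ls
cat > h.py <<'E'
import numpy as np, cv2
from plant import robot
def cal(n):
    c=robot.get_calibration(n); f=192/np.tan(np.radians(c["vertical_fov"])/2)
    R=cv2.Rodrigues(np.array(c["rvec"],float))[0]; return f,c["cx"],c["cy"],R,np.array(c["tvec"],float).ravel(),c
def ray(C,u,v):
    f,cx,cy,R,t,_=C; d=R.T@np.array([(u-cx)/f,(v-cy)/f,1]); return -R.T@t,d
def onz(C,u,v,z):
    o,d=ray(C,u,v); return o+d*(z-o[2])/d[2]
def proj(C,p):
    f,cx,cy,R,t,_=C; q=R@np.array(p)+t; return np.array([cx+f*q[0]/q[2],cy+f*q[1]/q[2]])
E
python3 - <<'E'
from h import *
a=[robot.grab_frame(n) for n in("scene","side")]
for n,i in zip(("scene","side"),a):
    cv2.imwrite(f"pics/{n}0.png",i); C=cal(n); print(n,C[5],(-C[3].T@C[4]).round(3))
    cv2.imwrite(f"pics/{n}0b.png",cv2.resize(i,(800,600),interpolation=cv2.INTER_CUBIC))
print(robot.observe())
E
```

```text
pics
scene {'vertical_fov': 52.66942008628462, 'cx': 252.31208512314998, 'cy': 192.62676278564038, 'rvec': array([ 1.38862109,  2.23204517, -0.85374225]), 'tvec': array([ 0.30533478, -0.30909583,  1.49920914])} [1.237 0.272 0.912]
side {'vertical_fov': 52.16715393232294, 'cx': 255.513508730662, 'cy': 188.0414171684094, 'rvec': array([ 0.27140904, -2.65699394,  1.41595694]), 'tvec': array([0.55557327, 0.14341341, 0.95758168])} [0.377 0.815 0.663]
{'time': 0.1, 'q': array([ 6.26986724e+01,  5.99724332e+00,  5.53028834e+00,  8.96056879e+01,
       -2.23841571e-03,  7.75276503e+01]), 'qvel': array([ 0.07434723,  0.02438147,  0.05652771, -0.04248848,  0.02020521,
       -0.08267314]), 'joint_torque': array([ 7.68484490e-03, -5.58205819e+01,  5.04720247e+01,  1.30779456e-02,
       -2.38457287e-04,  2.73973995e-05]), 'tool_pos': array([0.15344363, 0.57981102, 0.30316734]), 'tcp_rot': array([-1.79928588e+02, -1.35029710e-02,  1.65171015e+02]), 'ft_force': array([-1.17556244,  0.39062308, -0.04804256]), 'torque': array([0.03661609, 0.03145179, 0.00193425]), 'gripper_force': 0.0, 'gripper_width': 0.08526894766500581}
```

View pics/scene0b.png

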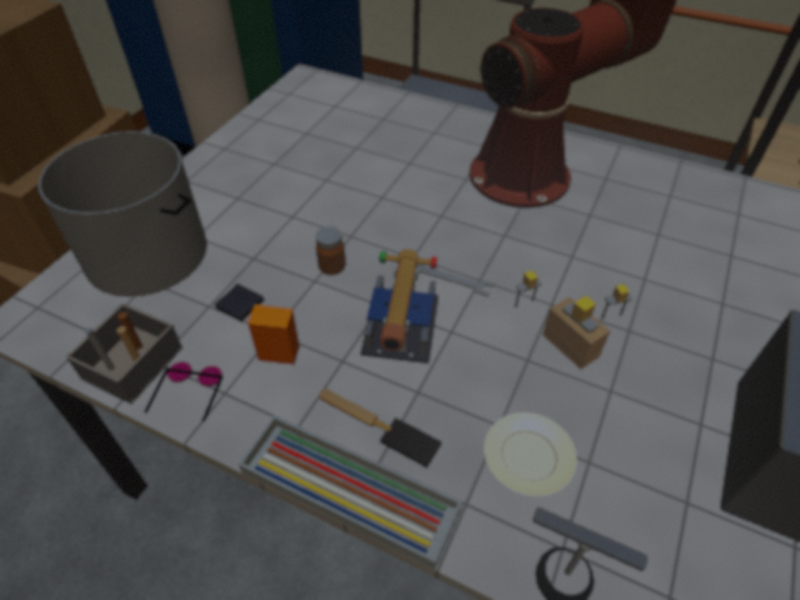

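View pics/side0b.png

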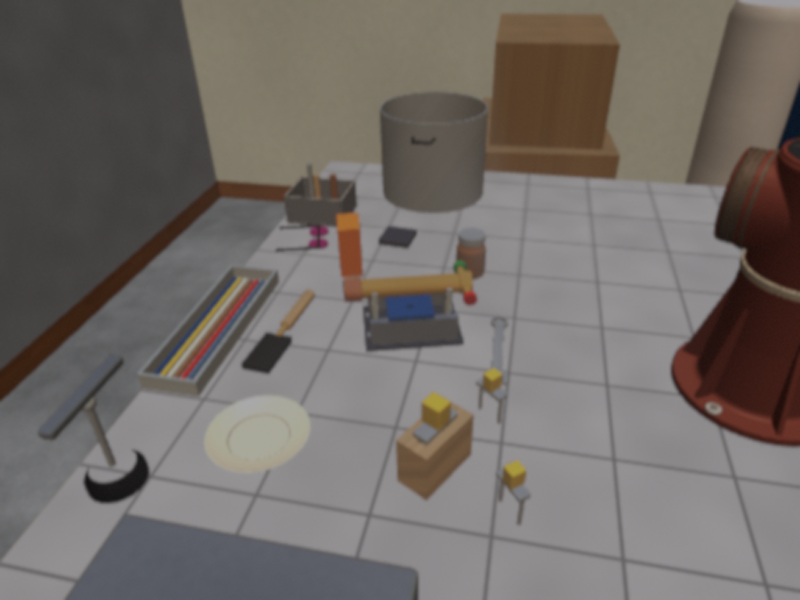

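Both views show three yellow-gripped U-bolts. In the scene view (800x600) they are at (531,279) small and free, (585,307) in the wooden stand, and (621,293) small and free. In the side view they are at (492,379), (436,408) and (514,473). The one in the stand is the largest, so I choose that one. The bracket is at scene (402,310) and side (411,310).

```bash
cat >> h.py <<'E'
def tri(C1,p1,C2,p2):
    o1,d1=ray(C1,*p1);o2,d2=ray(C2,*p2);d1/=np.linalg.norm(d1);d2/=np.linalg.norm(d2)
    s=np.linalg.lstsq(np.c_[d1,-d2],o2-o1,rcond=None)[0];a=o1+s[0]*d1;b=o2+s[1]*d2
    return (a+b)/2,np.linalg.norm(a-b)
def blobs(im,lo,hi,amin=20):
    m=cv2.inRange(cv2.cvtColor(im,cv2.COLOR_BGR2HSV),lo,hi)
    n,l,s,c=cv2.connectedComponentsWithStats(m)
    return [(s[i][4],c[i].round(1),l==i) for i in np.argsort(-s[:,4]) if i and s[i][4]>=amin]
Y=((22,130,70),(32,255,255)); B=((105,120,40),(125,255,255))
E
python3 - <<'E'
from h import *
I={n:cv2.imread(f"pics/{n}0.png") for n in("scene","side")}; C={n:cal(n) for n in I}
for n in I:
    for nm,r in(("Y",Y),("B",B)):
        for a,c,m in blobs(I[n],*r)[:7]: print(n,nm,a,c, onz(C[n],*c,.106 if nm=="Y" else .064).round(3))
s=0.64
print("ubolt",tri(C["scene"],(585*s,305*s),C["side"],(436*s,408*s)))
print("nozzle",tri(C["scene"],(394*s,338*s),C["side"],(352*s,289*s)))
print("rear",tri(C["scene"],(407*s,258*s),C["side"],(466*s,281*s)))
W=cal("wrist");o=robot.observe();print("wrist cam",-W[3].T@W[4],W[3],W[0])
for n,q in(("side",[(398,320),(475,500)]),):pass
c1=I["scene"][165:245,325:425];c2=I["side"][225:345,235:355]
cv2.imwrite("pics/crop.png",np.hstack([cv2.resize(c1,(400,320),interpolation=cv2.INTER_CUBIC),cv2.resize(c2,(320,320),interpolation=cv2.INTER_CUBIC)]))
E
```

```text
scene Y 278 [219.8 321.2] [0.955 0.053 0.106]
scene Y 73 [373.9 194.5] [0.449 0.257 0.106]
scene Y 33 [397.7 185.4] [0.385 0.309 0.106]
scene Y 31 [339.3 176.6] [0.425 0.15  0.106]
scene B 256 [268.8 197.5] [ 0.554 -0.014  0.064]
scene B 198 [242.4 194.4] [ 0.577 -0.088  0.064]
scene B 74 [200.7 317.1] [ 0.951 -0.002  0.064]
side Y 130 [126.  211.5] [0.846 0.158 0.106]
side Y 120 [278.8 257.7] [0.466 0.242 0.106]
side Y 79 [329.1 300.2] [0.36  0.331 0.106]
side Y 48 [314.9 239.9] [0.399 0.175 0.106]
side B 340 [261.7 196.2] [ 0.555 -0.022  0.064]
ubolt (array([0.46164039, 0.26009891, 0.11567395]), np.float64(0.002367638573463991))
nozzle (array([ 0.65410024, -0.01838427,  0.08922218]), np.float64(0.0021507241308090764))
rear (array([ 0.46609043, -0.08256159,  0.08824738]), np.float64(0.000749960241849183))
wrist cam [0.07194348 0.60139986 0.3736664 ] [[ 0.25532407  0.96685489 -0.0011152 ]
 [ 0.91375878 -0.24092532  0.32710837]
 [ 0.31599764 -0.08453766 -0.94498618]] 342.76446050746773
```

View pics/crop.png

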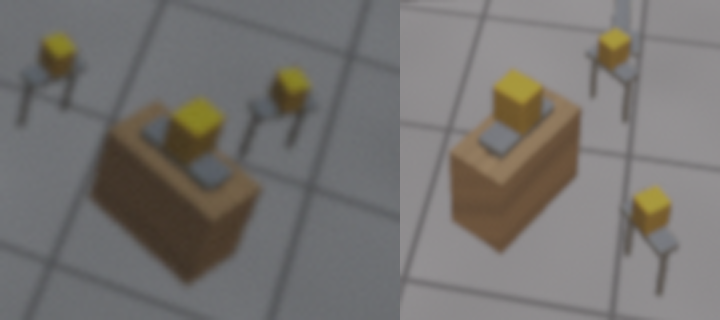

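The crop confirms it: the U-bolt in the stand has the much larger grip, and the two free ones are small. Next I'll get rough yaws, then hover over the bracket and the stand with the wrist camera.

Run:
```python
from h import *
C=cal("scene");S=cal("side")
P=[onz(C,325+x/4,165+y/4,.078) for x,y in((110,130),(155,103),(260,187),(213,220))]
Q=[onz(S,235+x*.375,225+y*.375,.078) for x,y in((50,152),(100,183),(180,108))]
d=lambda v:(np.degrees(np.arctan2(v[1],v[0])).round(1),np.linalg.norm(v[:2]).round(3))
print([d(P[2]-P[1]),d(P[3]-P[0]),d(P[3]-P[2]),d(P[0]-P[1])],np.mean(P,0).round(3),[d(Q[2]-Q[1]),d(Q[0]-Q[1])])
uy=d(P[2]-P[1])[0]  # bearing of ubolt y
def look(p,yaw,tag):
    for yw in(yaw,yaw+180,yaw-180):
        yw=(yw+180)%360-180; q=robot.ik(p,[180,0,yw])
        print(tag,yw,None if q is None else np.round(q,0))
bm=np.array([.56,-.05,.30]); um=np.array([.46,.255,.32])
look(bm,109,"br");look(um,uy,"ub")
yb=109 ; 
robot.move_pose(bm,[180,0,yb]); robot.pause(.2)
c=robot.get_calibration("wrist"); im=robot.grab_frame("wrist"); cv2.imwrite("pics/wb.png",im); np.save("wb.npy",c,allow_pickle=True)
print(robot.observe()["time"],robot.observe()["tool_pos"])
```

```text
[(np.float64(62.6), np.float64(0.097)), (np.float64(60.8), np.float64(0.098)), (np.float64(-27.1), np.float64(0.048)), (np.float64(-28.8), np.float64(0.045))] [0.463 0.259 0.078] [(np.float64(-119.1), np.float64(0.098)), (np.float64(-27.7), np.float64(0.047))]
br 109 [-18.  -1.  -2.  89.   0.  53.]
br -71 [ -18.   -1.   -2.   89.    0. -127.]
br -71 [ -18.   -1.   -2.   89.    0. -127.]
ub 62.599999999999994 [ 15.  -7.  -5.  91.   0. 132.]
ub -117.39999999999998 [ 15.  -7.  -5.  91.   0. -48.]
ub -117.4 [ 15.  -7.  -5.  91.   0. -48.]
3.0 [ 0.560043   -0.04962794  0.30001026]
```

View pics/wb.png

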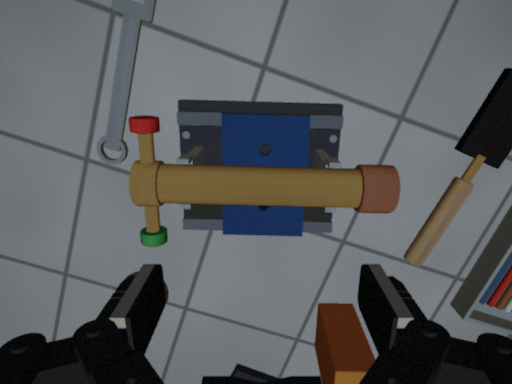

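The wrist view shows the blue plate (222–309 x 113–236). Its holes are at about (265,149) and (263,206) on either side of the brass barrel. I'll measure those and then look at the stand from close up.

```bash
cat >> h.py <<'E'
def calof(c):
    f=192/np.tan(np.radians(c["vertical_fov"])/2)
    return f,c["cx"],c["cy"],cv2.Rodrigues(np.array(c["rvec"],float))[0],np.array(c["tvec"],float).ravel(),c
E
python3 - <<'E'
from h import *
C=calof(np.load("wb.npy",allow_pickle=True).item()); im=cv2.imread("pics/wb.png"); hsv=cv2.cvtColor(im,cv2.COLOR_BGR2HSV)
m=cv2.inRange(hsv,(100,120,30),(125,255,255))
H=[]
for u,v in((265,149),(263,206)):
    w=im[v-7:v+8,u-7:u+8,0].astype(float); wt=np.clip(np.median(w)*.75-w,0,None)
    if v>200: 
        print(im[v-7:v+8,u-9:u+9,0])
    ys,xs=np.mgrid[v-7:v+8,u-7:u+8]; H.append(((wt*xs).sum()/wt.sum(),(wt*ys).sum()/wt.sum()))
print("holes px",np.round(H,1)); h=[onz(C,*p,.064) for p in H]; print(np.round(h,4), np.linalg.norm(h[0]-h[1]))
ang=lambda v:np.degrees(np.arctan2(v[1],v[0]))
for side in(0,-1):
    rows=[r for r in list(range(122,160))+list(range(212,230))]
    P=np.array([onz(C,np.flatnonzero(m[r,200:330])[side]+200+(.5 if side else -.5),r,.064) for r in rows])
    vx,vy,x0,y0=cv2.fitLine(P[:,:2].astype(np.float32),cv2.DIST_HUBER,0,.01,.01).ravel(); print("plate edge bearing",ang((vx,vy)),P.mean(0))
bm=cv2.inRange(hsv,(10,90,60),(28,255,255)); T=[];Bt=[]
for u in range(190,345,3):
    r=np.flatnonzero(bm[150:225,u])+150; T.append((u,r[0]-.5));Bt.append((u,r[-1]+.5))
O=[]
for L in(T,Bt):
    vx,vy,x0,y0=cv2.fitLine(np.array(L,np.float32),cv2.DIST_HUBER,0,.01,.01).ravel()
    a,b=[onz(C,u,y0+vy/vx*(u-x0),.087) for u in(190,345)]; O.append((a,b)); print("barrel",ang(b-a))
c=(np.array(O[0])+O[1])/2; print("axis",c.round(4),ang(c[1]-c[0]),"width",[np.linalg.norm(np.subtract(O[0][i],O[1][i])) for i in(0,1)])
um=np.array([.463,.258,.33]); robot.move_pose(um,[180,0,61.5]); robot.pause(.2)
np.save("wu.npy",robot.get_calibration("wrist"),allow_pickle=True); cv2.imwrite("pics/wu.png",robot.grab_frame("wrist"));print(robot.observe()["time"])
E
```

```text
[[54 54 52 54 53 54 52 54 53 54 54 55 51 54 55 52 53 54]
 [53 55 53 53 55 55 56 53 52 52 54 52 52 55 55 52 54 52]
 [51 51 54 50 50 51 52 52 53 50 51 55 50 53 52 54 52 51]
 [49 50 51 50 49 49 48 48 51 49 47 50 51 50 49 48 49 49]
 [45 45 46 45 49 44 47 49 48 48 47 46 44 47 49 47 48 47]
 [38 41 42 39 42 42 44 43 42 45 43 45 45 47 44 45 46 46]
 [70 68 70 60 42 31 28 30 29 31 30 32 28 32 42 48 48 50]
 [87 85 84 70 45 29 11 13 14 12 16 15 18 23 43 66 74 75]
 [86 89 84 79 58 32 30 23 21 23 27 21 28 37 61 80 88 88]
 [87 89 86 84 75 47 34 36 30 35 32 31 38 56 77 85 87 87]
 [85 89 87 86 82 71 53 40 34 39 34 44 61 78 85 89 84 89]
 [89 88 89 86 87 82 76 65 59 63 63 73 80 88 88 88 88 87]
 [87 88 86 87 87 85 86 84 80 79 84 86 86 89 90 89 88 87]
 [88 86 86 87 89 90 88 87 87 84 85 86 87 89 90 88 88 89]
 [87 88 87 87 86 87 89 88 88 89 88 89 87 87 89 90 87 87]]
holes px [[264.5 149.6]
 [262.9 206.3]]
[[ 0.5558 -0.0272  0.064 ]
 [ 0.5724 -0.0794  0.064 ]] 0.05485631514238786
plate edge bearing -72.2898 [ 0.52398519 -0.05600927  0.064     ]
plate edge bearing -72.40039 [ 0.59812972 -0.03036694  0.064     ]
barrel 17.500154878929816
barrel 17.735171118160384
axis [[ 0.5032 -0.0727  0.087 ]
 [ 0.6313 -0.032   0.087 ]] 17.619911669481862 width [np.float64(0.03515734325047908), np.float64(0.03476801557636109)]
4.525
```

View pics/wu.png

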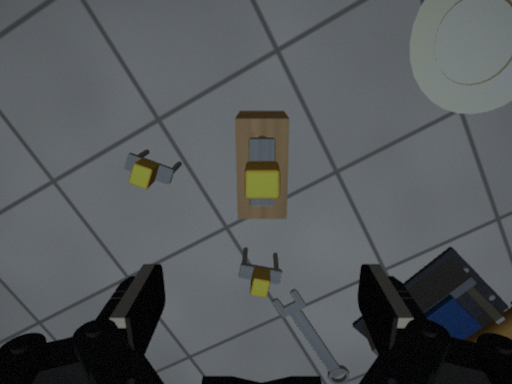

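The wrist view shows the stand upright, with its top at about (237–289, 119–219). The yellow grip is centred near (262,184) and the bridge spans rows 138–207. The hole midpoint, plate edges and barrel axis agree on a target of (0.5641, -0.0533) with a barrel bearing of 17.6°. I'll measure the grip face.

Run:
```python
from h import *
C=calof(np.load("wu.npy",allow_pickle=True).item()); im=cv2.imread("pics/wu.png"); hsv=cv2.cvtColor(im,cv2.COLOR_BGR2HSV)
print(hsv[160:210:3,262].tolist())
def rect(m,z,box):
    mm=np.zeros_like(m); x0,y0,x1,y1=box; mm[y0:y1,x0:x1]=m[y0:y1,x0:x1]
    k=max(cv2.findContours(mm,0,2)[0],key=cv2.contourArea).reshape(-1,2)
    r=cv2.minAreaRect(k.astype(np.float32)); P=np.array([onz(C,*p,z) for p in cv2.boxPoints(r)])
    e=[P[1]-P[0],P[2]-P[1]]; print(r,P.mean(0).round(4),[(np.degrees(np.arctan2(v[1],v[0])).round(1),np.linalg.norm(v).round(4)) for v in e])
bx=(235,155,292,212)
rect(cv2.inRange(hsv,(22,140,150),(34,255,255)),.124,bx)
g=cv2.inRange(hsv,(0,0,60),(179,70,255))
rect(cv2.morphologyEx(g,cv2.MORPH_OPEN,np.ones((3,3))),.088,(243,133,280,165))
rect(cv2.morphologyEx(g,cv2.MORPH_OPEN,np.ones((3,3))),.088,(243,198,280,212))
rect(cv2.inRange(hsv,(5,60,110),(34,255,255)),.078,(225,100,300,230))
```

```text
[[103, 21, 85], [22, 180, 58], [22, 176, 58], [23, 178, 70], [28, 152, 124], [33, 148, 133], [33, 150, 133], [33, 149, 132], [33, 147, 134], [33, 152, 131], [33, 152, 131], [32, 151, 130], [32, 151, 128], [90, 12, 88], [105, 42, 97], [83, 11, 93], [16, 85, 93]]Traceback (most recent call last):
  File "<stdin>", line 10, in <module>
  File "<stdin>", line 6, in rect
ValueError: max() iterable argument is empty
```

Run:
```python
from h import *
C=calof(np.load("wu.npy",allow_pickle=True).item()); im=cv2.imread("pics/wu.png"); hsv=cv2.cvtColor(im,cv2.COLOR_BGR2HSV)
def rect(m,z,box):
    mm=np.zeros_like(m); x0,y0,x1,y1=box; mm[y0:y1,x0:x1]=m[y0:y1,x0:x1]
    k=max(cv2.findContours(mm,0,2)[0],key=cv2.contourArea).reshape(-1,2)
    r=cv2.minAreaRect(k.astype(np.float32)); P=np.array([onz(C,*p,z) for p in cv2.boxPoints(r)])
    e=[P[1]-P[0],P[2]-P[1]]; print(np.round(r[0],1),np.round(r[1],1),P.mean(0).round(4),[(np.degrees(np.arctan2(v[1],v[0])).round(1),np.linalg.norm(v).round(4)) for v in e])
rect(cv2.inRange(hsv,(24,120,98),(36,255,255)),.124,(235,155,292,212))
g=cv2.inRange(hsv,(0,0,70),(179,60,255))
rect(g,.088,(246,134,277,163)); rect(g,.088,(246,200,277,212))
rect(cv2.inRange(hsv,(5,70,70),(36,255,255)),.078,(225,119,300,230))
```

```text
[261.5 183.5] [27. 33.] [0.4637 0.2567 0.124 ] [(np.float64(-28.5), np.float64(0.0274)), (np.float64(-117.6), np.float64(0.0238))]
[261.5 149.5] [21. 25.] [0.4742 0.2758 0.088 ] [(np.float64(-28.5), np.float64(0.0228)), (np.float64(-117.8), np.float64(0.0196))]
[262. 203.] [ 6. 24.] [0.4496 0.2295 0.088 ] [(np.float64(-28.5), np.float64(0.0232)), (np.float64(-117.8), np.float64(0.0062))]
[262. 168.] [52. 98.] [0.4639 0.2559 0.078 ] [(np.float64(60.1), np.float64(0.0979)), (np.float64(-28.5), np.float64(0.048))]
```

The grip is at (0.4637, 0.2567), with U-bolt y bearing about 62°, and its sizes agree with the given ones. I'll grasp and lift.

Run:
```python
from h import *
p=np.array([.4637,.2566,.22]); rot=[180,0,61.7]
robot.line_to(p,.2,rot); p[2]=.164
print(robot.line_to(p,.06,guard=8)); robot.set_gripper(.02)
o=robot.observe(); print(o["time"],o["tool_pos"],o["tcp_rot"],o["gripper_width"],o["gripper_force"],o["ft_force"])
p[2]=.164+.142; print(robot.line_to(p,.12,guard=15)); robot.pause(.2)
o=robot.observe(); print(o["time"],o["tool_pos"],o["gripper_width"],o["ft_force"])
t=np.array([.5641,-.0533,.306]); robot.line_to(t,.2,[180,0,17.6+90]); robot.pause(.3)
o=robot.observe(); print(o["time"],o["tool_pos"],o["tcp_rot"],o["gripper_width"],o["ft_force"],o["torque"])
np.save("wc.npy",robot.get_calibration("wrist"),allow_pickle=True)
for n in("wrist","side","scene"): cv2.imwrite(f"pics/{n}1.png",robot.grab_frame(n))
a=cv2.imread("pics/side1.png")[90:240,190:340];b=cv2.imread("pics/wrist1.png")
cv2.imwrite("pics/chk.png",np.hstack([cv2.resize(a,(384,384),interpolation=2),b[:,56:456]]))
```

```text
False
6.8583 [0.46385699 0.25665666 0.16430961] [ 1.79981424e+02 -2.32142893e-02  6.16990602e+01] 0.029195927921850495 60.19425809383392 [-0.26278931  0.63129022  2.19570962]
False
8.3917 [0.46353096 0.25654307 0.30544814] 0.02937970170516711 [ 0.36520117 -0.19107364 -2.487455  ]
10.4667 [ 0.56407451 -0.05299951  0.3060785 ] [1.79993306e+02 4.44788827e-03 1.07620401e+02] 0.029055740160166415 [-0.09003449  0.64647761 -2.99407242] [-0.0473257  -0.05625249  0.01867187]
```

View pics/chk.png

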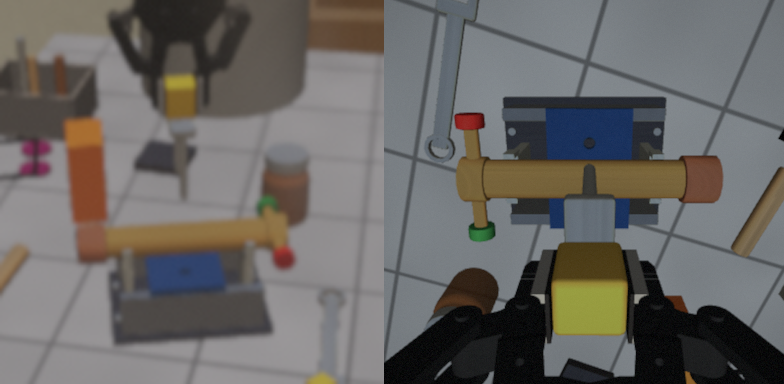

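The U-bolt hangs upright in the grip. The far leg tip, at (645,168) in full wrist columns, lines up with the hole at (645,143). I'll check the numbers before descending.

Run:
```python
from h import *
C=calof(np.load("wc.npy",allow_pickle=True).item()); im=cv2.imread("pics/wrist1.png"); b=im[:,:,0].astype(float)
# note: chk.png crop starts at col 56, drawn at 384 => full col = x-384+56
u,v=589-384+56,143
w=b[v-8:v+9,u-8:u+9]; wt=np.clip(np.median(w)*.75-w,0,None); ys,xs=np.mgrid[v-8:v+9,u-8:u+9]
hp=((wt*xs).sum()/wt.sum(),(wt*ys).sum()/wt.sum()); h=onz(C,*hp,.064)
e=np.array([.9532,.3024]);n=np.array([-.3024,.9532]); f=lambda p:(p[:2]@e).round(4),
F=lambda p:np.round([p[:2]@e,p[:2]@n],4)
t=robot.observe()["tool_pos"]; print("hole",np.round(hp,1),h.round(4),F(h),"tool",F(t))
hsv=cv2.cvtColor(im,cv2.COLOR_BGR2HSV)
for r in range(164,200,3): # leg/bridge: low saturation span
    c=np.flatnonzero(hsv[r,235:290,1]<80)+235; print(r,(c.min(),c.max(),len(c)) if len(c) else None,end=" ")
print(); print("bridge far edge row at col 240..:",hsv[186:204,245].tolist())
for p in(196-.5,):print("edge@.230",F(onz(C,261.5,p,.230)))
print("tip@.154",F(onz(C,261,166,.154)))
```

```text
hole [260.9 142.8] [ 0.5557 -0.0268  0.064 ] [ 0.5216 -0.1936] tool [ 0.5216 -0.2213]
164 (np.int64(259), np.int64(262), 4) 167 (np.int64(256), np.int64(265), 10) 170 (np.int64(256), np.int64(266), 11) 173 (np.int64(256), np.int64(266), 11) 176 (np.int64(256), np.int64(267), 12) 179 (np.int64(255), np.int64(267), 13) 182 (np.int64(255), np.int64(267), 13) 185 (np.int64(255), np.int64(267), 13) 188 (np.int64(255), np.int64(267), 13) 191 (np.int64(255), np.int64(268), 14) 194 (np.int64(240), np.int64(280), 41) 197 (np.int64(237), np.int64(285), 49) 
bridge far edge row at col 240..: [[20, 130, 116], [20, 131, 115], [20, 129, 115], [21, 131, 113], [21, 127, 114], [20, 133, 113], [20, 133, 115], [20, 117, 98], [17, 68, 68], [38, 19, 54], [40, 14, 56], [30, 17, 60], [75, 7, 72], [99, 19, 94], [102, 30, 112], [103, 39, 119], [103, 34, 119], [106, 36, 119]]
edge@.230 [ 0.5219 -0.1873]
tip@.154 [ 0.5217 -0.1927]
```

Everything agrees to within 1 mm. I'll descend gently.

```bash
cat >> h.py <<'E'
e=np.array([.9532,.3024]);n=np.array([-.3024,.9532])
XY=lambda a,c:a*e+c*n
def st(tag=""):
    o=robot.observe();p=o["tool_pos"];print(tag,round(o["time"],2),np.round([p[:2]@e,p[:2]@n,p[2]],4),o["ft_force"].round(1),o["torque"].round(2),round(o["gripper_width"],4));return o
E
python3 - <<'E'
from h import *
xy=XY(.5216,-.2214)
print(robot.line_to([*xy,.245],.1,guard=8)); st("above")
print(robot.line_to([*xy,.226],.03,guard=6)); st("near")
g=robot.line_to([*xy,.213],.015,guard=6); print(g); st("in")
for n_ in("wrist","side"): cv2.imwrite(f"pics/{n_}2.png",robot.grab_frame(n_))
E
```

```text
False
above 11.38 [ 0.5218 -0.2216  0.2456] [ 0.8  0.9 -1.6] [-0.04 -0.02 -0.03] 0.0296
False
near 12.16 [ 0.5217 -0.2214  0.2261] [-0.   0.3 -3.1] [-0.04  0.04 -0.05] 0.0291
False
in 13.18 [ 0.5216 -0.2213  0.213 ] [-1.7  0.6 -2.8] [0.22 0.21 0.05] 0.0291
```

The tips are 7 mm below the plate's top with almost no force, so both legs are in the holes. Now I'll press home in monitored steps.

Run:
```python
from h import *
xy=XY(.5216,-.2214); z=.213
while z>.187:
    z-=.002 if z>.194 else .001
    g=robot.line_to([*xy,z],.012,guard=10); o=st(f"{z:.3f} {g}")
    if g or o["ft_force"][2]>26 or np.linalg.norm(o["ft_force"][:2])>12: break
```

```text
0.211 False 13.59 [ 0.5217 -0.2214  0.2109] [ 0.2  1.  -3.3] [ 0.42 -0.03 -0.01] 0.0293
0.209 False 13.91 [ 0.5216 -0.2214  0.2088] [ 0.6  1.5 -3.3] [ 0.4  -0.05  0.01] 0.0289
0.207 False 14.22 [ 0.5215 -0.2211  0.2068] [-1.5  2.1 -1.7] [ 0.68  0.35 -0.  ] 0.0293
0.205 False 14.54 [ 0.5217 -0.2212  0.2048] [ 0.2  3.5 -3.3] [ 1.15 -0.05  0.04] 0.0294
0.203 False 14.86 [ 0.5217 -0.2215  0.2028] [ 0.8  3.7 -2. ] [ 0.94 -0.25 -0.03] 0.0295
0.201 False 15.18 [ 0.5217 -0.2215  0.201 ] [ 0.7  2.7 -0.1] [ 0.97 -0.2  -0.02] 0.0293
0.199 False 15.49 [ 0.5216 -0.2215  0.1987] [ 1.4  2.5 -0.6] [ 0.88 -0.28 -0.  ] 0.0296
0.197 False 15.81 [ 0.5216 -0.2214  0.1967] [ 1.5  3.5 -0.8] [ 0.84 -0.33  0.02] 0.0295
0.195 False 16.12 [ 0.5216 -0.2214  0.1947] [ 1.8  2.4 -0.7] [ 0.83 -0.27 -0.03] 0.0292
0.193 False 16.44 [ 0.5216 -0.2214  0.1927] [ 0.8  3.  -1.2] [ 0.79 -0.27  0.03] 0.0293
0.192 False 16.69 [ 0.5216 -0.2214  0.1918] [ 0.8  3.  -1. ] [ 0.8  -0.27 -0.03] 0.0299
0.191 False 16.94 [ 0.5216 -0.2214  0.1909] [ 0.3  2.4 -0. ] [ 0.74 -0.07 -0.03] 0.0293
0.190 False 17.19 [ 0.5217 -0.2215  0.1902] [-0.3  2.8  3.7] [0.9  0.21 0.01] 0.029
0.189 False 17.44 [ 0.5217 -0.2215  0.1902] [-3.7  3.2 10.6] [1.04 0.99 0.01] 0.0289
0.188 False 17.69 [ 0.5217 -0.2215  0.1901] [-7.3  4.8 18.6] [1.17 1.74 0.02] 0.0295
0.187 False 17.94 [ 0.5217 -0.2215  0.19  ] [-10.4   5.5  25.4] [ 1.42  2.61 -0.03] 0.0292
```

There was hard contact exactly at TCP z = 0.190, which is the expected home height. I'll relax the preload and look before releasing.

Run:
```python
from h import *
xy=XY(.5216,-.2214); robot.line_to([*xy,.1895],.01); st()
for n_ in("wrist","side","scene"): cv2.imwrite(f"pics/{n_}3.png",robot.grab_frame(n_))
a=cv2.imread("pics/side3.png")[120:240,210:330];b=cv2.imread("pics/wrist3.png")
cv2.imwrite("pics/chk3.png",np.hstack([cv2.resize(a,(384,384),interpolation=2),b[:,56:456]]))
```

```text
18.34 [ 0.5217 -0.2214  0.1902] [-4.2  3.7  8.1] [ 0.94  0.78 -0.01] 0.0295
```

View pics/chk3.png

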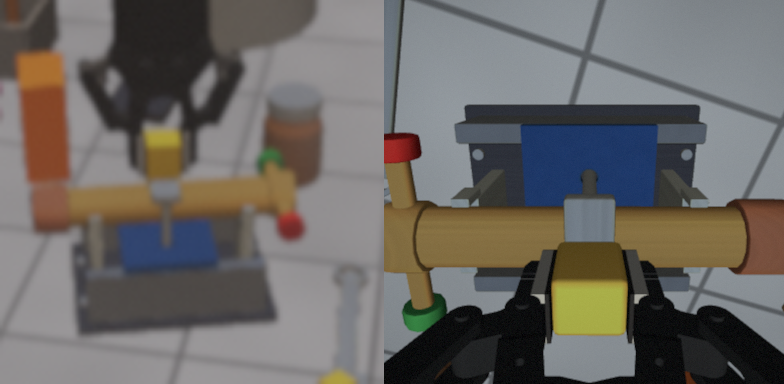

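The bridge lies on the barrel (side crop at 165,190) and the leg goes into the plate. I'll release and retreat.

Run:
```python
from h import *
robot.set_gripper(.07); st("open"); xy=XY(.5216,-.2214)
robot.line_to([*xy,.30],.1,guard=8); robot.pause(.5); st("up")
c=robot.get_calibration("wrist"); im=robot.grab_frame("wrist"); s=robot.grab_frame("side")
C=calof(c); hsv=cv2.cvtColor(im,cv2.COLOR_BGR2HSV)
m=cv2.inRange(hsv,(28,120,98),(36,255,255))
k=max(cv2.findContours(m,0,2)[0],key=cv2.contourArea).reshape(-1,2)
r=cv2.minAreaRect(k.astype(np.float32)); P=np.array([onz(C,*p,.150) for p in cv2.boxPoints(r)])
print(r,P.mean(0).round(4),[(np.degrees(np.arctan2(v[1],v[0])).round(1),np.linalg.norm(v).round(4)) for v in(P[1]-P[0],P[2]-P[1])], "want",xy)
cv2.imwrite("pics/fin.png",np.hstack([cv2.resize(s[120:240,210:330],(384,384),interpolation=2),im[:,56:456]]))
```

```text
open 18.97 [ 0.5215 -0.2215  0.1893] [-0.2 -0.9 -0.4] [-0.02  0.02  0.02] 0.0701
up 20.73 [ 0.5216 -0.2214  0.3   ] [-0.4  0.1 -0.7] [-0.01  0.03  0.01] 0.0699
((261.0, 206.5), (29.0, 38.0), 90.0) [ 0.5642 -0.0531  0.15  ] [(np.float64(17.6), np.float64(0.0258)), (np.float64(-71.3), np.float64(0.0213))] want [ 0.56414048 -0.05330664]
```

View pics/fin.png

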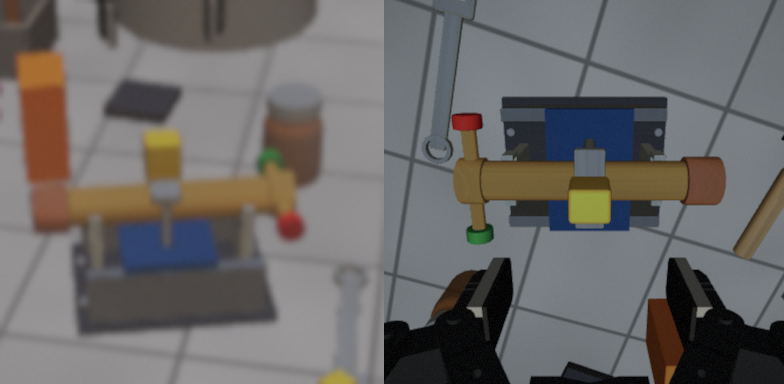

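The U-bolt stands upright and released on the barrel, with its grip at (589,206) in the wrist view. It is centred within 0.5 mm of the target and its yaw matches the bracket.

```bash
python3 -c "
from plant import robot
print(robot.job_done())"
```

```text
the job is handed in; nothing more can be done
None
```

The U-bolt is clamped over the barrel with its bridge at home height, released and upright, and the job was handed in at about 21 s; the highest pressing force I measured was about 25 N, and no verdict was returned.

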